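# Line up the cream jars and unscrew the copper cap

### The job

First nudge the three square jars back in their bays until each stands fully home against the tray's back rail, in one even row. Then, letting the bay brace the jar, unscrew the tight copper cap anticlockwise by about a quarter turn, stop turning once it is free (do not go on past it), lift it and finish still holding it in the gripper, level, about two centimetres above the jar's neck, with the jars still standing home in the tray. Leave the owl, the tumbler, the timer and the tweezers case where they are.

Things in the scene. Friction and masses are not known exactly. Their poses are not given: they have to be found in the camera images.
- tray: Bamboo tray fixed to the dresser top, 290 mm along its y, floor 5 mm thick from x = -86 to +39 mm. Origin: on the dresser top under the centre of the middle bay. x points away from the robot into the bays (within 0.25 rad of world x), y along the row. Three bays, open towards -x, centred at y = -92, 0, +92 mm. A jar fully home has its centre at tray x = 0; at the start the centres are at x = -18 to -45 mm.
- tray_rail (a point): Middle of the front face of the tray's back rail, at tray x = +30 mm, y = 0, on the tray floor (5 mm above the dresser top); the rail's top is 36 mm above the dresser top. Axes as the tray. Each bay is 66 mm wide between dividers that reach from tray x = -36 to +30 mm and stand 25 mm above the dresser top. Pushing a jar home takes 3 to 12 N.
- jar: Square white ceramic jar, 60 x 60 mm, shoulder 44 mm above its underside, about 0.32 kg, loose on the tray floor in one of the three bays (varies). Origin: centre of its underside. x along the tray's x within 0.05 rad. Its neck, 21 mm high above the shoulder, is hidden in the copper cap. It has 3 mm to spare on each side and twists up to 0.1 rad before the bay's sides brace it.
- cap: Copper-coloured screw cap of jar, 52 mm across, 32 mm high, 0.06 kg, a white line on top along its +x. Origin: centre of its underside, which rests on the jar's shoulder, 49 mm above the dresser top. Grip it across its diameter from above. At the start its x is parallel to the jar's. It does not rise as it turns; lugs lock it down until it is free, and pulling before that lifts the jar.
- thread (a joint): How far the thread is unscrewed, rad: 0 tight, grows as the cap turns anticlockwise seen from above. It resists with 0.2 N m all the way and stays where it is left; the cap has up to 0.1 rad of play on it. From 0.95 rad the cap is free and lifts straight off; 1.2 to 1.6 is a good place to stop; past 1.9 is too far (it would catch again).
- jar_black1: Square white ceramic jar with a fixed black lid. Body 60 x 60 mm, 44 mm high; round lid 52 mm across, 32 mm high on top (76 mm in all), about 0.36 kg. Origin: centre of its underside. Loose on the tray floor, in one of the three bays (which one varies), part of the way out. x along the tray's x within 0.05 rad.
- jar_black2: Square white ceramic jar with a fixed black lid. Body 60 x 60 mm, 44 mm high; round lid 52 mm across, 32 mm high on top (76 mm in all), about 0.36 kg. Origin: centre of its underside. Loose on the tray floor, in one of the three bays (which one varies), part of the way out. x along the tray's x within 0.05 rad.
- owl: White ceramic owl figurine, 74 mm across, 122 mm high, origin at the centre of its underside. Leave alone.
- tumbler: Clear glass tumbler, empty, 72 mm across, 98 mm high, origin at the centre of its underside. Leave alone.
- timer: White rotary dial timer with a grey knob, 80 mm across, 56 mm high, origin at the centre of its underside. Leave alone.
- tweezers_case: Stainless steel tweezers case lying flat, 115 x 30 x 16 mm, long side along its x, origin at the centre of its underside. Leave alone.
There are look-alikes about, which are no part of the job. What is shaped like the jar but pink is not meant.

How it is judged:
By the outcome, as a careful person would: the job done as asked, in the order asked, and still so for the second after the job is handed in, while the arm keeps its last pose, push and grip.
It also fails if it takes over 54 s, if anything falls off the work surface, if the arm or the gripper's body presses on something with over 40 N, if the wrist force passes 120 N, or if a joint passes its speed limit or range.

### The arm

A 6-joint arm with a two-finger parallel gripper is mounted at the origin on the work surface. World frame = base frame: x ahead of the robot, y to its left, z up, the work surface at z = 0. Lengths are in mm, angles in rad, forces in N, time in s.
With the tool pointing down it reaches from about 275 to 1000 mm from the base axis. Payload 8.4 kg.
Tool frame: the origin (TCP) lies on the front face of the gripper's body, between the roots of the fingers; the fingertips stand 73 mm ahead of it and the grasp point (between the pads) lies 54 mm ahead of it; z points along the fingers, y is the line along which they close (so a half turn about z gives the same grasp; the last joint's range is limited). The gripper opens to 85 mm and grips with 20 to 120 N. Pads are 22 mm wide; open, the fingers measure 114 mm over their backs; the gripper's body (76 mm by 85 mm) begins 54 mm behind the grasp point. The pads swing forward as they close: fully open they stand 13 mm farther back than shut.
Start: joints at [-1.224, 0.353, 1.633, -0, 1.155, -0.002], TCP at [213.605, -587.368, 303.881] pointing down, gripper open.
Joint ranges: [-2.63, 2.63], [-0.92, 2.1], [0.06, 2.66], [-1.3, 4.44], [0, 2.69], [-3.02, 3.02]. Speed limits (rad/s): [2.22, 2.22, 2.79, 3.14, 3.14, 3.14].

### API

Orientations are given as a 3x3 rotation matrix whose columns are the frame's x, y, z axes.
In Python, from cell import env gives the robot as it stands. The module is installed in compiled form; this text tells all that it offers.
- The arm moves only by the tool move_arm, never from a script. Its argument "steps" is a list of rows, each a list of 4 numbers: the shift along the tool's x, y, z in cm, then the turn about the tool's z in rad. In form: [[tx, ty, tz, spin], ...]. A call has 1 to 20 rows; each row shifts and turns the commanded pose from where the row before left it, along the tool's axes as they then stand; what a row does not reach is not made up. A row lasts 1/10 s, in which the tool goes at most 50 mm and 8.59 degrees, less where a joint would pass 70% of its speed; a pose out of reach is approached as far as the arm can. A call with a gripper value outside its range is refused whole. "gripper" is the finger opening in cm, from 0 to 8.54, set as the call begins (left out, the last holds). The fingers move at their own pace and stop on an object; "grip_force" is the grip in N (left out, the last holds). Time passes only in rows, so rows that do not move let the fingers close. It gives the time, the measured TCP pose, the force, the opening and the grip force at its end, in the units of the state.
- env.observe(): the state, without advancing time (a new reading comes with each control period).
- env.grab_frame(name): name is "scene" or "top" or "wrist"; returns the picture (420x560x3 uint8, red, green, blue); there is no depth.
- env.camera_params(name): a dict with "intrinsics" (3x3 intrinsics, pixels), "rvec" (rotation vector, rad) and "tvec" (3), from world to camera coordinates, as OpenCV has them; the wrist camera has in their place "hand_eye" (4x4, takes a point from camera to tool coordinates, whose origin is the TCP and whose axes are the flange's). Camera axes: x right, y down, z forward; pixel columns grow to the right and rows downward; lengths in mm; the calibration is good to about 2 mm. A picture is of the moment at which its call begins: read the wrist's pose just before it. camera_params takes no time and is no camera call.
- env.job_done(): hands the job in; it is judged then, once.
Trained networks look in the newest picture that a camera, given by its name, has taken for a name from the list of things; names that differ only in an ending like _2 or _b are one class to them, and where a whole thing is asked for, a point or a joint stands for the part that bears it (a point fixed in the world has none). Each returns a list of dicts, best first, with "score" (0 to 1); they miss things now and then, are a little off and sometimes report something else, mostly with a low value. They report only what shows in the picture. A call takes as long as a camera call. They do not tell look-alikes from the thing itself.
- env.find_in(label, camera): "bbox" ([left, top, right, bottom] in pixels, round what is visible of it).
- env.place_of(label, camera): "position" ([column, row] in pixels: a listed point, or the origin of a listed thing).
The state is a dict: "time": time; "joint_pos": joint angles; "qvel": joint speeds; "joint_torque": joint torques, N m; "tool_pos": TCP position; "tool_rot": TCP orientation; "force": force on the tool from outside, world axes, zero at the start; "torque": the same for the moment, N m; "gripper_width": opening from 0.0 (shut) to 1.0 (fully open); "gripper_force": force on a finger pad.
Only numpy, scipy, OpenCV 4.12 (cv2) and the standard library are available. Lean on these libraries where they do the work, as an engineer would, in place of code of your own. Each camera call takes 0.05 s, during which the arm holds its last target. There are 200 camera calls.

## Working session

There is one attempt and no reset: what is moved stays moved. The work goes in short steps, Python scripts to look and compute and a tool call to move; the robot and the scene stay as the last step left them, time stands still between calls to the robot, and variables do not carry over. Pictures are saved under pics/ and viewed, at most 10 in all, crops included, and the job is handed in when it is done.

Besides the shell and the picture viewer there is one more tool, called after "Call:" as name([rows], argument=value, ...), one row to a line, values as JSON. move_arm: Moves the arm, as the interface text tells. Its arguments: {"type":"object","properties":{"steps":{"type":"array","items":{"type":"array","items":{"type":"number"}}},"gripper":{"type":"number"},"grip_force":{"type":"number"}},"required":["steps"]}

```bash
mkdir -p pics
cat > h.py <<'E'
import numpy as np, cv2
from cell import env
def save(cam,n):
    im=env.grab_frame(cam); cv2.imwrite(f'pics/{n}.png',cv2.cvtColor(im,cv2.COLOR_RGB2BGR)); return im
def ray(cam,px,st=None):
    p=env.camera_params(cam); K=np.array(p['intrinsics'],float)
    d=np.linalg.inv(K)@np.array([px[0],px[1],1.])
    if cam=='wrist':
        st=st or env.observe(); H=np.array(p['hand_eye']); R=np.array(st['tool_rot'])
        o=R@H[:3,3]+np.array(st['tool_pos']); return o,R@H[:3,:3]@d
    R=cv2.Rodrigues(np.array(p['rvec'],float))[0]; t=np.array(p['tvec'],float).ravel()
    return -R.T@t,R.T@d
def atz(cam,px,z,st=None):
    o,d=ray(cam,px,st); return o+d*(z-o[2])/d[2]
E
python3 - <<'E'
from h import *
np.set_printoptions(precision=1,suppress=True)
s=env.observe(); print(s['tool_rot'],s['tool_pos'],s['time'])
Z=dict(tray=0,tray_rail=5,jar=5,cap=49,jar_black1=5,owl=0,tumbler=0,timer=0,tweezers_case=0)
for c in('top','scene'):
    save(c,c+'0'); print(c)
    for n in Z:
        r=env.place_of(n,c)
        for q in r[:4]: print(n,round(q['score'],2),np.array(q['position']),atz(c,q['position'],Z[n]))
print(env.observe()['time'])
E
```

```text
[[ 0.9  0.3 -0. ]
 [ 0.3 -0.9  0. ]
 [ 0.  -0.  -1. ]] [ 213.5 -587.   303.2] 0.0
top
tray 0.7 [269.7 232.7] [577.3   8.3   0. ]
jar 0.71 [234.6 254.1] [515.2 103.4   5. ]
jar 0.7 [303.6 303.8] [384.7 -88.6   5. ]
jar 0.6 [300.4 239. ] [560.9 -77.2   5. ]
jar 0.38 [436.7 251.8] [ 533.6 -451.7    5. ]
cap 0.64 [297.9 237.4] [560. -69.  49.]
cap 0.49 [436.2 254.6] [ 521.9 -436.4   49. ]
jar_black1 0.69 [265.  246.2] [538.8  20.2   5. ]
jar_black1 0.59 [233.5 256.5] [508.5 106.2   5. ]
owl 0.88 [240.9 159.7] [785.6  96.    0. ]
owl 0.59 [234.4 253.2] [518.1 104.6   0. ]
owl 0.39 [125.2 234.5] [563.7 411.7   0. ]
tumbler 0.78 [322.6 158.8] [ 792.8 -137.1    0. ]
timer 0.87 [124.5 234.6] [563.4 413.6   0. ]
tweezers_case 0.67 [438.6 252.4] [ 532.5 -458.5    0. ]
tweezers_case 0.39 [301.1 238.9] [561.8 -79.3   0. ]
scene
tray 0.69 [288.4 225.3] [567.1  21.7   0. ]
tray_rail 0.82 [296.1 228.5] [597.4  33.7   5. ]
jar 0.82 [254.4 228.6] [553.1 -84.4   5. ]
jar 0.67 [238.7 198.6] [369.7 -75.    5. ]
cap 0.74 [256.2 218.3] [564.4 -82.3  49. ]
jar_black1 0.74 [308.3 209.2] [512.6 116.2   5. ]
jar_black1 0.7 [281.6 217.5] [526.6  15.9   5. ]
owl 0.97 [343.2 262. ] [781.   91.4   0. ]
tumbler 0.82 [265.2 286.6] [ 794.  -141.6    0. ]
timer 0.58 [394.5 202.5] [571.  412.6   0. ]
timer 0.32 [264.9 286.4] [ 793. -142.    0.]
tweezers_case 0.82 [125.4 253.6] [ 532.3 -455.2    0. ]
1.0
```

View pics/top0.png

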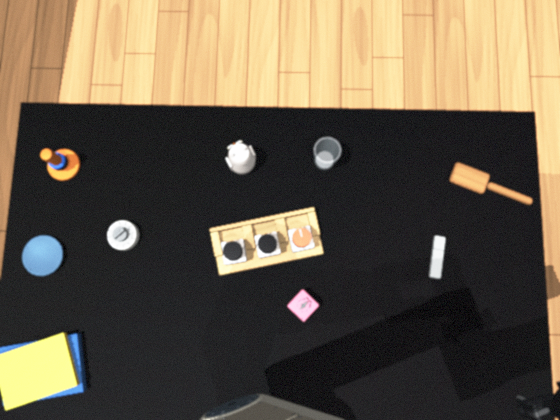

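View pics/scene0.png

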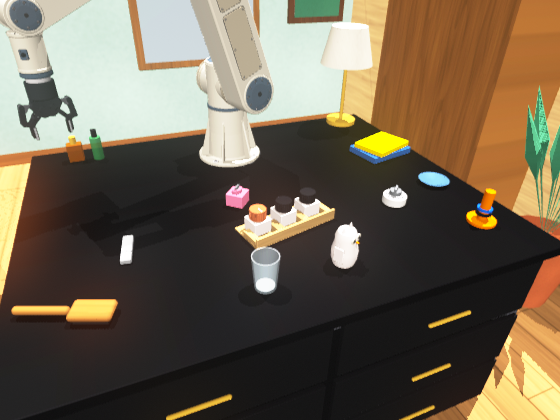

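The copper jar is in the right bay at about (301,238) in top, the black jars are at (267,243) and (234,250), and the pink decoy sits in front at (303,305). Next is a close look with the wrist camera.

Run:
```python
from h import *
np.set_printoptions(precision=3,suppress=True)
s=env.observe();print(s['tool_rot']);print(env.camera_params('wrist'))
R=np.array(s['tool_rot']);d=np.array([500,0,300])-s['tool_pos'];print(R.T@d, np.arctan2(R[1,0],R[0,0]))
```

```text
[[ 0.94   0.342  0.   ]
 [ 0.342 -0.94  -0.   ]
 [-0.     0.    -1.   ]]
{'intrinsics': array([[345.855,   0.   , 279.409],
       [  0.   , 345.855, 209.9  ],
       [  0.   ,   0.   ,   1.   ]]), 'hand_eye': array([[  0.   ,  -0.955,  -0.298,  75.986],
       [  1.   ,   0.   ,  -0.   ,  -0.387],
       [  0.   ,  -0.298,   0.955, -70.864],
       [  0.   ,   0.   ,   0.   ,   1.   ]])}
[ 469.871 -454.149    3.883] 0.3487386489563617
```

Call:
move_arm([
  [3.5,-3.0,0,0],
  [3.5,-3.0,0,0],
  [3.5,-3.0,0,0],
  [3.5,-3.0,0,0],
  [3.5,-3.0,0,0],
  [3.5,-3.0,0,0],
  [3.5,-3.0,0,0],
  [3.5,-3.0,0,0],
  [3.5,-3.0,0,0],
  [3.5,-3.0,0,0],
  [3.5,-3.0,0,0],
  [3.5,-3.0,0,0],
  [3.5,-3.0,0,0],
  [3.5,-3.0,0,0],
  [3.5,-3.0,0,0],
  [0,0,0,0.1],
  [0,0,0,0.05],
  [0,0,0,0],
  [0,0,0,0],
], gripper=2.5)

```text
time: 2.9
tool_pos: [553.1, 14.9, 303.9]
tool_rot: [[0.98, 0.199, 0.0], [0.199, -0.98, 0.0], [0.0, -0.0, -1.0]]
force: [0.4, 0.1, -0.7]
gripper_width: 0.291
gripper_force: 0.0
```

Run:
```python
from h import *
np.set_printoptions(precision=1,suppress=True)
s=env.observe();print(s['tool_pos'],s['time'],s['gripper_width'],s['joint_pos'])
save('wrist','w1')
for n,z in dict(tray=0,tray_rail=5,jar=5,cap=49,jar_black1=5).items():
    for q in env.place_of(n,'wrist')[:4]: print(n,round(q['score'],2),np.array(q['position']),atz('wrist',q['position'],z,s))
```

```text
[553.1  14.9 303.9] 2.9 0.29090152853242657 [0.  0.2 1.8 0.  1.1 1.4]
tray 0.8 [278.7 152.3] [576.5  20.9   0. ]
tray 0.26 [278.2 126. ] [603.5  27.    0. ]
tray_rail 0.95 [277.1 126.3] [603.3  28.1   5. ]
jar 0.83 [361.4 188.3] [556.7 -75.8   5. ]
cap 0.83 [376.9 197.9] [558.8 -80.5  49. ]
jar_black1 0.81 [195.1 187.5] [521.2 103.4   5. ]
jar_black1 0.61 [283.6 188.6] [539.3   7.9   5. ]
```

View pics/w1.png

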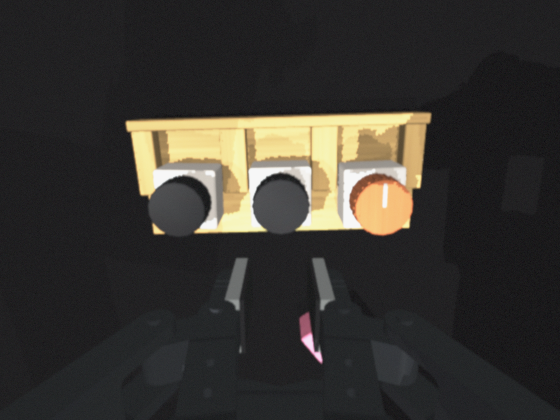

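The wrist view shows the rail's back edge from about (127,122) to (430,113), the black lids at (180,206) and (281,204), and the copper cap at (384,205) with its white line pointing forward. I'll measure the tray's yaw and origin from the rail edge.

Run:
```python
from h import *
np.set_printoptions(precision=1,suppress=True)
s=env.observe()
im=cv2.imread('pics/w1.png'); m=(im[:,:,2]>110)&(im[:,:,1]>80)
cols=np.arange(140,420); rows=np.array([np.argmax(m[90:160,c])+90 for c in cols])
k=np.polyfit(cols,rows,1); print(k,np.std(rows-np.polyval(k,cols)))
r=m[105:135].any(0).nonzero()[0]; l,rr=r.min(),r.max(); print(l,rr)
A=atz('wrist',(l,np.polyval(k,l)),36,s);B=atz('wrist',(rr+1,np.polyval(k,rr)),36,s)
d=A-B;yaw=np.arctan2(-d[0],d[1]);print(A,B,np.linalg.norm(d),yaw,(A+B)/2)
ex=np.array([np.cos(yaw),np.sin(yaw),0]);ey=np.array([-ex[1],ex[0],0])
o1=(A+B)/2-39*ex; print('origin from rail (back 39)',o1)
o2=np.array([603.3,28.1,0])-30*ex;print('origin net',o2)
# front edge of tray floor z=5, x=-86
for c in (230,320):
    col=m[:,c]; f=np.nonzero(col)[0].max(); p=atz('wrist',(c,f+1),5,s); print('front',(p-o1)@ex,(p-o1)@ey)
# lid tops z=81
hsv=cv2.cvtColor(im,cv2.COLOR_BGR2HSV)
# jar bodies back top edge at z=49
for n,px in dict(b1=(180,206),b2=(281,204),cap=(384,205)).items():
    p=atz('wrist',px,81,s);print(n,p,(p-o1)@ex,(p-o1)@ey)
for px,n in (((156,165),'L'),((222,163),'L'),((250,163),'M'),((310,161),'M'),((339,163),'R'),((402,160),'R')):
    p=atz('wrist',px,49,s);print(n,(p-o1)@ex,(p-o1)@ey)
```

```text
[ -0.  123.7] 0.2915175964120212
125 430
[582.3 170.7  36. ] [ 647.2 -111.6   36. ] 289.60746127264053 0.22598334378293078 [614.8  29.5  36. ]
origin from rail (back 39) [576.8  20.8  36. ]
origin net [574.1  21.4   0. ]
front -178.63309397448177 64.32263457149007
front -273.5646781638003 -46.21820634616136
b1 [523.7  99.2  81. ] -34.129807254144886 88.27230294503866
b2 [543.3  11.7  81. ] -34.67907906976813 -1.325821071043816
cap [560.4 -77.9  81. ] -38.04348047414841 -92.51642588076932
L -2.3566455176587224 116.34062817773611
L -2.13242524699671 53.603017728151606
M -2.843540267441603 27.0983906800354
M -2.466749093534237 -29.691078466336265
R -5.103486712349504 -57.134167976263925
R -3.8490414983265984 -116.52254574070047
```

Call:
move_arm([
  [0,0,0,-0.026],
  [-3.7,0,0,0],
  [-3.7,0,0,0],
  [0,0,4.5,0],
  [0,0,4.5,0],
  [0,0,4.5,0],
  [0,0,4.0,0],
  [0,0,2.0,0],
  [0,0,1.6,0],
  [0,0,0.5,0],
  [0,0,0,0],
  [0,0,0,0],
], gripper=1.6)

```text
time: 4.4
tool_pos: [481.6, -1.6, 88.6]
tool_rot: [[0.975, 0.223, 0.001], [0.223, -0.975, 0.0], [0.001, 0.0, -1.0]]
force: [-0.9, 0.8, 0.3]
gripper_width: 0.188
gripper_force: 0.0
```

Call:
move_arm([
  [0.6,0,0,0],
  [0.6,0,0,0],
  [0.6,0,0,0],
  [0.5,0,0,0],
  [0.5,0,0,0],
  [0.5,0,0,0],
  [0,0,0,0],
])

```text
time: 5.1
tool_pos: [513.7, 6.0, 87.8]
tool_rot: [[0.975, 0.223, 0.0], [0.223, -0.975, 0.0], [0.0, -0.0, -1.0]]
force: [-0.8, -0.9, -0.3]
gripper_width: 0.187
gripper_force: 0.0
```

Call:
move_arm([
  [0.4,0,0,0],
  [0.4,0,0,0],
  [0.4,0,0,0],
  [0.3,0,0,0],
])

```text
time: 5.5
tool_pos: [528.4, 9.2, 87.8]
tool_rot: [[0.975, 0.223, 0.0], [0.223, -0.975, 0.0], [0.0, 0.0, -1.0]]
force: [-2.3, -0.5, -0.5]
gripper_width: 0.187
gripper_force: 0.8
```

Call:
move_arm([
  [0.2,0,0,0],
  [0.2,0,0,0],
])

```text
time: 5.7
tool_pos: [531.8, 10.1, 87.8]
tool_rot: [[0.975, 0.223, -0.0], [0.223, -0.975, 0.0], [-0.0, -0.0, -1.0]]
force: [-2.8, -0.6, -0.7]
gripper_width: 0.18
gripper_force: 0.8
```

Call:
move_arm([
  [0.15,0,0,0],
  [0.15,0,0,0],
])

```text
time: 5.9
tool_pos: [534.7, 10.7, 87.9]
tool_rot: [[0.975, 0.223, -0.0], [0.223, -0.975, -0.0], [-0.0, -0.0, -1.0]]
force: [-2.2, -0.3, -0.8]
gripper_width: 0.189
gripper_force: 0.9
```

Call:
move_arm([
  [0.1,0,0,0],
  [0.1,0,0,0],
])

```text
time: 6.1
tool_pos: [535.7, 11.0, 87.7]
tool_rot: [[0.975, 0.223, -0.002], [0.223, -0.975, -0.0], [-0.002, -0.0, -1.0]]
force: [-7.8, -3.8, 4.3]
gripper_width: 0.187
gripper_force: 2.9
```

Call:
move_arm([
  [0.1,0,0,0],
  [0.05,0,0,0],
])

```text
time: 6.3
tool_pos: [535.9, 11.1, 87.6]
tool_rot: [[0.975, 0.223, -0.005], [0.223, -0.975, -0.001], [-0.005, -0.0, -1.0]]
force: [-11.5, -5.2, 8.3]
gripper_width: 0.188
gripper_force: 4.4
```

Call:
move_arm([
  [-2.0,0,0,0],
  [-4.0,0,0,0],
  [0,4.5,0,0],
  [0,4.6,0,0],
  [0,0,0,0],
  [1.0,0,0,0],
  [0.8,0,0,0],
  [0.6,0,0,0],
  [0.5,0,0,0],
  [0.4,0,0,0],
  [0.4,0,0,0],
  [0.4,0,0,0],
  [0.4,0,0,0],
  [0.4,0,0,0],
  [0.3,0,0,0],
])

```text
time: 7.8
tool_pos: [550.2, -77.7, 87.6]
tool_rot: [[0.974, 0.225, -0.002], [0.225, -0.974, 0.0], [-0.002, -0.001, -1.0]]
force: [-3.5, -1.0, 3.2]
gripper_width: 0.183
gripper_force: 2.1
```

```bash
cat > t.py <<'E'
from h import *
s=env.observe();d=np.array(s['tool_pos'])-[576,21,0]
print('tray x,y',d@[.9746,.224,0],d@[-.224,.9746,0],d[2],'F',np.round(s['force'],1),s['time'])
E
python3 t.py
```

```text
tray x,y -47.2847287896131 -90.3607273086916 87.6468824237568 F [-3.5 -1.   3.2] 7.8
```

Call:
move_arm([
  [0.2,0,0,0],
  [0.15,0,0,0],
  [0.1,0,0,0],
])

```text
time: 8.1
tool_pos: [555.1, -77.6, 87.7]
tool_rot: [[0.975, 0.223, -0.0], [0.223, -0.975, 0.0], [-0.0, -0.0, -1.0]]
force: [-2.3, 0.2, -1.0]
gripper_width: 0.187
gripper_force: 1.0
```

Call:
move_arm([
  [0.1,0,0,0],
  [0.1,0,0,0],
])

```text
time: 8.3
tool_pos: [556.1, -77.5, 87.6]
tool_rot: [[0.975, 0.223, -0.002], [0.223, -0.975, 0.0], [-0.002, -0.001, -1.0]]
force: [-8.3, -1.4, 4.6]
gripper_width: 0.189
gripper_force: 3.7
```

```bash
python3 t.py
```

```text
tray x,y -41.430664413519665 -91.5014942050119 87.63173155425704 F [-8.3 -1.4  4.6] 8.3
```

Call:
move_arm([
  [0.1,0,0,0],
  [0,0,0,0],
  [-2.0,0,0,0],
  [-4.0,0,0,0],
  [0,-4.5,0,0],
  [0,-4.5,0,0],
  [0,-4.6,0,0],
  [0,-4.5,0,0],
  [0,0,0,0],
  [1.0,0,0,0],
  [0.8,0,0,0],
  [0.6,0,0,0],
  [0.5,0,0,0],
  [0.4,0,0,0],
  [0.4,0,0,0],
  [0.4,0,0,0],
  [0.4,0,0,0],
  [0.4,0,0,0],
  [0.3,0,0,0],
])

```text
time: 10.2
tool_pos: [510.1, 97.5, 87.9]
tool_rot: [[0.975, 0.223, 0.0], [0.223, -0.975, 0.0], [0.0, 0.0, -1.0]]
force: [-1.8, -1.5, -0.8]
gripper_width: 0.189
gripper_force: 0.6
```

```bash
python3 t.py
```

```text
tray x,y -47.04663382791295 89.29034596994846 87.88769876381141 F [-1.8 -1.5 -0.8] 10.2
```

Call:
move_arm([
  [0.2,0,0,0],
  [0.15,0,0,0],
  [0.1,0,0,0],
])

```text
time: 10.5
tool_pos: [514.0, 98.4, 87.9]
tool_rot: [[0.975, 0.223, -0.0], [0.223, -0.975, -0.0], [-0.0, -0.0, -1.0]]
force: [-4.6, -1.6, 2.1]
gripper_width: 0.189
gripper_force: 1.2
```

Call:
move_arm([
  [0.1,0,0,0],
  [0.1,0,0,0],
])

```text
time: 10.7
tool_pos: [514.6, 98.4, 87.6]
tool_rot: [[0.975, 0.223, -0.003], [0.223, -0.975, -0.001], [-0.003, 0.0, -1.0]]
force: [-8.5, -4.0, 3.6]
gripper_width: 0.193
gripper_force: 1.8
```

Call:
move_arm([
  [0.1,0,0,0],
  [0,0,0,0],
])

```text
time: 10.9
tool_pos: [515.2, 98.5, 87.4]
tool_rot: [[0.975, 0.223, -0.004], [0.223, -0.975, -0.001], [-0.004, 0.0, -1.0]]
force: [-7.7, -2.9, 3.3]
gripper_width: 0.19
gripper_force: 1.8
```

```bash
python3 t.py
```

```text
tray x,y -41.91712958612178 89.12892142977533 87.43648361059958 F [-7.7 -2.9  3.3] 10.9
```

Call:
move_arm([
  [0.1,0,0,0],
  [0,0,0,0],
])

```text
time: 11.1
tool_pos: [515.5, 98.5, 87.3]
tool_rot: [[0.975, 0.223, -0.005], [0.223, -0.975, -0.001], [-0.006, 0.0, -1.0]]
force: [-9.5, -3.3, 3.9]
gripper_width: 0.188
gripper_force: 2.3
```

Call:
move_arm([
  [0.1,0,0,0],
  [0,0,0,0],
])

```text
time: 11.3
tool_pos: [515.7, 98.7, 87.1]
tool_rot: [[0.975, 0.223, -0.007], [0.223, -0.975, -0.002], [-0.007, -0.0, -1.0]]
force: [-11.5, -2.9, 3.2]
gripper_width: 0.186
gripper_force: 3.4
```

```bash
python3 t.py
```

```text
tray x,y -41.37670609774163 89.22387713208036 87.07319025183048 F [-11.5  -2.9   3.2] 11.3
```

Call:
move_arm([
  [-2.0,0,0,0],
  [-4.0,0,0,0],
  [0,0,-4.5,0],
  [0,0,-4.5,0],
  [0,0,-4.5,0],
  [0,0,-4.5,0],
  [2.5,4.0,0,0],
  [2.5,4.0,0,0],
  [2.5,4.0,0,0],
  [0,0,0,0],
  [0,0,0,0],
], gripper=8.5)

```text
time: 12.4
tool_pos: [561.0, -14.9, 267.8]
tool_rot: [[0.975, 0.221, 0.001], [0.221, -0.975, 0.0], [0.001, -0.0, -1.0]]
force: [-0.2, 1.2, 0.7]
gripper_width: 0.994
gripper_force: 0.0
```

```bash
python3 t.py
python3 - <<'E'
from h import *
np.set_printoptions(precision=1,suppress=True)
s=env.observe(); im=save('wrist','w2'); bgr=im[:,:,::-1]
o=np.array([576,21,0.]);ex=np.array([.9746,.224,0]);ey=np.array([-.224,.9746,0])
T=lambda p:((p-o)@ex,(p-o)@ey)
hsv=cv2.cvtColor(np.ascontiguousarray(bgr),cv2.COLOR_BGR2HSV)
for n,z in dict(tray_rail=5,jar=5,cap=49,jar_black1=5).items():
    for q in env.place_of(n,'wrist')[:3]:
        p=atz('wrist',q['position'],z,s);print(n,round(q['score'],2),np.array(q['position']),p,np.array(T(p)))
m=((hsv[:,:,0]<14)&(hsv[:,:,1]>150)&(hsv[:,:,2]>90)).astype(np.uint8)
c=max(cv2.findContours(m,0,1)[0],key=cv2.contourArea);print(cv2.fitEllipse(c),cv2.boundingRect(c))
E
```

```text
tray x,y -22.68882395530598 -31.653504684121067 267.7635274159324 F [-0.2  1.2  0.7] 12.4
tray_rail 0.96 [248.4 130.6] [603.4  25.2   5. ] [27.7 -2. ]
jar 0.8 [302.8 342.7] [383.8 -82.2   5. ] [-210.4  -57.5]
cap 0.8 [352.  171.1] [594.1 -70.   49. ] [ -2.7 -92.8]
jar_black1 0.87 [250.7 162.6] [574.2  17.1   5. ] [-2.6 -3.4]
jar_black1 0.55 [149.  162.6] [552.4 113.2   5. ] [-2.4 95.2]
((358.576171875, 172.4219512939453), (58.526771545410156, 66.19384002685547), 90.60958099365234) (325, 140, 69, 62)
```

View pics/w2.png

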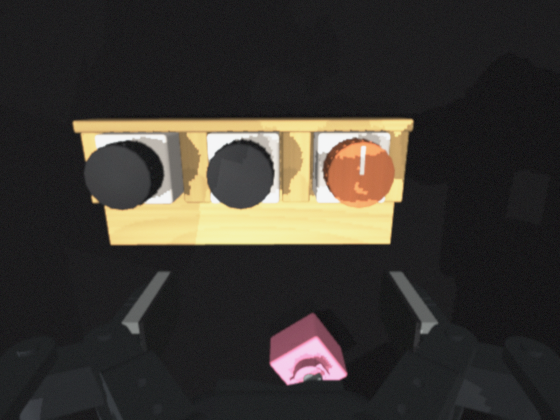

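The second wrist view shows all three jars flush against the rail in one row, with the copper cap at (361,172). I'll grasp the cap next.

Call:
move_arm([
  [0.7,2.0,0,0],
  [0.7,2.0,0,0],
  [0.7,2.1,0,0],
  [0,0,3.5,0],
  [0,0,3.5,0],
  [0,0,3.0,0],
  [0,0,2.0,0],
  [0,0,1.5,0],
  [0,0,1.0,0],
  [0,0,0,0],
  [0,0,0,0],
])

```text
time: 13.75
tool_pos: [595.0, -69.1, 123.5]
tool_rot: [[0.975, 0.223, 0.001], [0.223, -0.975, -0.0], [0.001, 0.0, -1.0]]
force: [0.7, 0.1, -0.1]
gripper_width: 0.996
gripper_force: 0.0
```

```bash
python3 t.py; python3 -c "
from h import *
save('wrist','w3')"
```

```text
tray x,y -1.677528429348622 -92.10866240056934 123.49438282755487 F [ 0.7  0.1 -0.1] 13.75
```

View pics/w3.png

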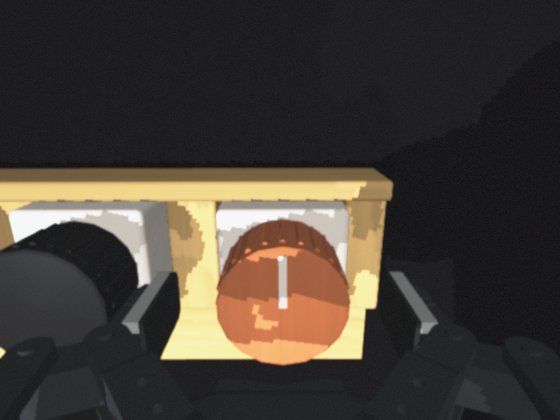

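The cap's top is centred at about (283,306) midway between the open pads, with its white line straight ahead. I'll check its position and then close.

```bash
python3 -c "
from h import *
s=env.observe()
R=np.array(s['tool_rot'])
for p in ((283,306),(217,300),(349,300),(283,363)): print(R.T@(atz('wrist',p,81,s)-s['tool_pos']))"
```

```text
[ 2.48371546  0.97713978 42.85683088]
[  5.0541037  -23.77779683  42.84738325]
[ 5.06920858 25.7151244  42.87402245]
[-23.61220769   1.06652755  42.81763768]
```

Call:
move_arm([
  [0,0,0,0],
  [0,0,0,0],
  [0,0,0,0],
  [0,0,0,0],
  [0,0,0,0],
  [0,0,0,0],
  [0,0,0,0],
  [0,0,0,0],
], gripper=4.5, grip_force=50)

```text
time: 14.6
tool_pos: [594.9, -69.3, 123.9]
tool_rot: [[0.975, 0.223, 0.001], [0.223, -0.975, -0.0], [0.001, 0.001, -1.0]]
force: [-0.2, -2.0, 6.0]
gripper_width: 0.6
gripper_force: 51.5
```

Call:
move_arm([
  [0,0,0,0],
  [0,0,0,0],
  [0,0,0,0],
  [0.2,0,0,0],
  [0,0,0,0],
  [0,0,0,0],
], gripper=6.5)

```text
time: 15.2
tool_pos: [596.4, -68.5, 122.8]
tool_rot: [[0.975, 0.223, -0.0], [0.223, -0.975, 0.0], [-0.0, -0.0, -1.0]]
force: [-0.1, 0.6, -0.1]
gripper_width: 0.762
gripper_force: 0.0
```

Call:
move_arm([
  [0,0,0,0],
  [0,0,0,0],
  [0,0,0,0],
  [0,0,0,0],
  [0,0,0,0],
  [0,0,0,0],
], gripper=4.5, grip_force=50)

```text
time: 15.8
tool_pos: [596.5, -68.7, 123.1]
tool_rot: [[0.975, 0.223, 0.0], [0.223, -0.975, -0.0], [0.0, 0.0, -1.0]]
force: [-0.4, -2.8, 4.1]
gripper_width: 0.594
gripper_force: 52.4
```

Call:
move_arm([
  [0,0,0,-0.05],
  [0,0,0,-0.1],
  [0,0,0,-0.1],
  [0,0,0,-0.1],
  [0,0,0,-0.1],
  [0,0,0,0],
])

```text
time: 16.4
tool_pos: [596.8, -69.0, 123.2]
tool_rot: [[0.779, 0.627, 0.001], [0.627, -0.779, -0.001], [0.0, 0.001, -1.0]]
force: [-0.2, -4.9, 3.9]
gripper_width: 0.598
gripper_force: 52.4
```

```bash
python3 t.py; python3 -c "
from h import *
s=env.observe();print(s['torque'],s['joint_pos']);save('wrist','w4')"
```

```text
tray x,y 0.05553005512474997 -92.40438944460121 123.1861670845053 F [-0.2 -4.9  3.9] 16.4
[-0.92165425  0.00700345 -0.05189678] [-1.17400587e-01  5.35973398e-01  1.81460057e+00 -8.83257001e-04
  7.90033898e-01  7.75892894e-01]
```

View pics/w4.png

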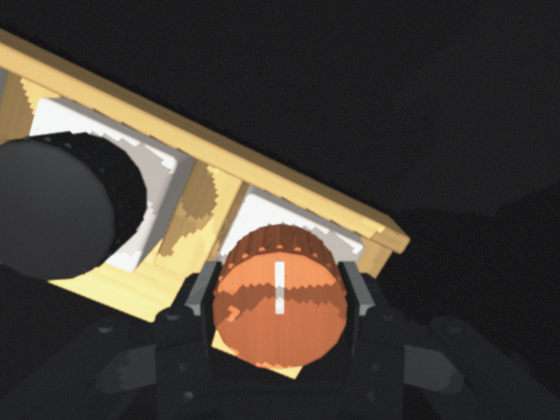

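The line still points along the tool, so the cap turns with the gripper and the jar is braced with its back at the rail. I'll go on to about 1.5 rad in total.

Call:
move_arm([
  [0,0,0,-0.1],
  [0,0,0,-0.1],
  [0,0,0,-0.1],
  [0,0,0,-0.1],
  [0,0,0,-0.1],
  [0,0,0,-0.1],
  [0,0,0,-0.1],
  [0,0,0,-0.1],
  [0,0,0,-0.1],
  [0,0,0,-0.1],
  [0,0,0,-0.05],
  [0,0,0,0],
])

```text
time: 17.65
tool_pos: [596.1, -68.4, 123.0]
tool_rot: [[-0.155, 0.988, -0.001], [0.988, 0.155, 0.0], [0.0, -0.001, -1.0]]
force: [-2.0, -2.2, 5.0]
gripper_width: 0.594
gripper_force: 52.6
```

```bash
python3 t.py; python3 -c "
from h import *
s=env.observe();R=np.array(s['tool_rot']);print(s['torque'],np.arctan2(R[1,0],R[0,0])-.226);save('wrist','w5')"
```

```text
tray x,y -0.4093563920600277 -91.59505298607634 123.03014931097871 F [-2.  -2.2  5. ] 17.65
[-0.28228018  0.45266973 -0.16232495] 1.500258959986795
```

View pics/w5.png

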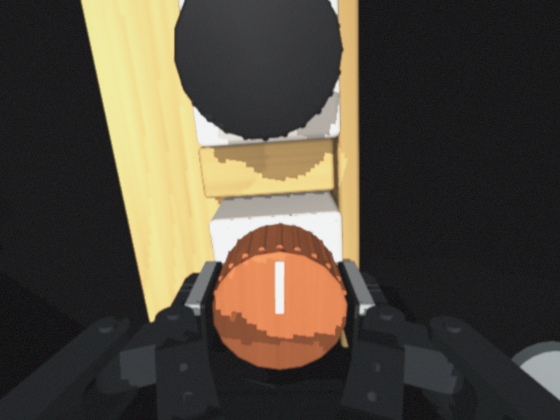

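The line has turned about 1.5 rad relative to the tray and the jar is still against the rail. I'll lift gently.

Call:
move_arm([
  [0,0,-0.1,0],
  [0,0,-0.2,0],
  [0,0,-0.2,0],
  [0,0,0,0],
])

```text
time: 18.1
tool_pos: [596.0, -68.4, 127.9]
tool_rot: [[-0.153, 0.988, -0.001], [0.988, 0.153, 0.0], [0.0, -0.001, -1.0]]
force: [-1.5, -0.3, 0.2]
gripper_width: 0.594
gripper_force: 52.4
```

Call:
move_arm([
  [0,0,-0.3,0],
  [0,0,-0.4,0],
  [0,0,-0.5,0],
  [0,0,-0.5,0],
  [0,0,-0.6,0],
  [0,0,-0.6,0],
  [0,0,-0.5,0],
  [0,0,-0.2,0],
  [0,0,0,0],
  [0,0,0,0],
])

```text
time: 19.1
tool_pos: [596.3, -68.5, 163.8]
tool_rot: [[-0.153, 0.988, -0.0], [0.988, 0.153, 0.0], [0.0, -0.0, -1.0]]
force: [0.5, -1.4, -1.3]
gripper_width: 0.597
gripper_force: 52.3
```

```bash
python3 t.py; python3 -c "
from h import *
a=save('wrist','w6'); b=save('scene','s6')
s=cv2.resize(b[150:260,190:360],None,fx=3.2,fy=3.2,interpolation=cv2.INTER_CUBIC)
cv2.imwrite('pics/s6c.png',s[:,:,::-1])"
```

```text
tray x,y -0.2815931201398715 -91.78116118371335 163.7880500759085 F [ 0.5 -1.4 -1.3] 19.1
```

View pics/w6.png

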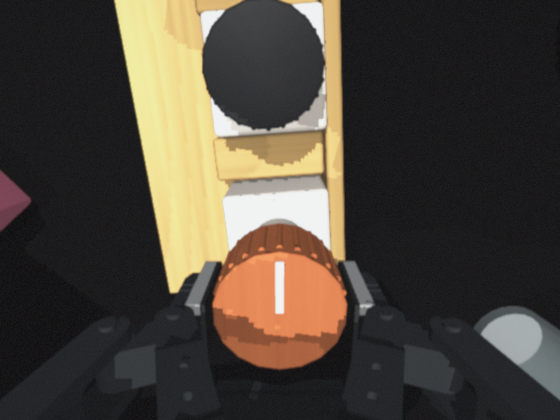

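View pics/s6c.png

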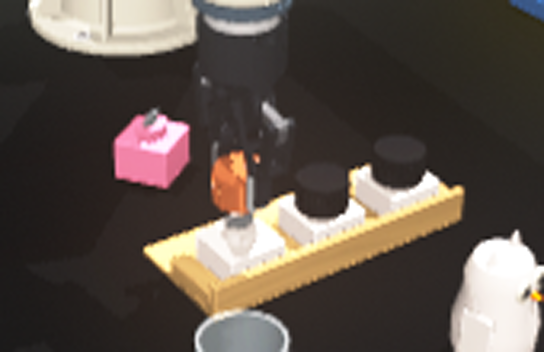

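The cap is off the jar and level in the gripper. The neck is bare and all three jars stand at the rail, so I'm handing in.

```bash
python3 -c "
from cell import env
print(env.job_done())"
```

```text
the job is handed in; nothing more can be done
None
```

The job is handed in at about 19 s: all three jars are home against the back rail, and the copper cap, turned about 1.5 rad anticlockwise and lifted off, is held level about 2 cm above its jar's neck (no verdict was returned).

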